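# Clamp a bare can in the relabelling stand by its sunken knob

### The job

Stand the bare, unlabelled steel can upright in the relabelling stand, between the rubber jaw and the backstop, and let go of it. Then reach into the well, turn the sunken knob clockwise until the jaw presses the can against the backstop with about 12 N (firm, but never over 22 N or the can dents), and let go. Do not press hard on the well with the fingers, and leave the other cans, the label roll, the glue jar and the marker where they are.

Things in the scene. Friction and masses are not known exactly. Their poses are not given: they have to be found in the camera images.
- can_mid (a point): the bare steel can, no label, with three bead rings round its waist: an upright cylinder 60 mm across, 76 mm tall, about 0.26 kg; this point is its centre, half-way up (38 mm). It starts upright on the table
- jig: the relabelling stand, fixed, a grey base plate 130 (x) x 300 (y) x 12 mm; origin at the middle of its underside, z up. In its frame the blue knob block stands at y = +85 mm and the can's nest lies at y = -75 mm
- nest (a point): centre of the can's nest on the stand's base plate (12 mm above the table), marked by a blue disc; axes as the stand's. A can standing here just touches the backstop (its -y side). On the +y side is the jaw, a 40 mm square rubber face that starts 6 to 21 mm clear (differs every time) of a can at the backstop, so set the can about 3 mm to +y of here. The +x and -x sides are open for the fingers
- backstop: fixed aluminium backstop, a shallow V of two upright plates 60 mm tall spanning 50 mm in x, on the nest's -y side, open towards +y; its origin is the nest point. The 12 N are felt here
- well: fixed blue block 110 x 110 mm, top face 80 mm above the table (origin at the middle of its underside, 12 mm above the table). From its top a round well 78 mm across goes 44 mm deep (floor 36 mm above the table), centred; the knob stands in its middle. Fingers must be pre-closed to about 26 mm opening to go in beside the knob
- knob_grip (a point): the height to grip on the knob's vertical axis, 62 mm above the table (18 mm below the well's rim, 26 mm above its floor, 10 mm under the knob's top). The knob is a black upright bar 36 mm long (this frame's x axis, white mark towards -x), 16 mm thick (y axis, the width to grip), 30 mm tall. It stays where it is left; turning it takes about 0.20 N m, plus 0.010 N m per newton of clamping
- knob (a joint): knob angle, rad, growing clockwise seen from above (jaw closing); range 0 to 4, starts 0 to 0.5; at 0 the knob_grip frame has the stand's yaw. Drives the jaw to the stand's -y by 10 mm per rad. The jaw pad is sprung at 3 N per mm, so 12 N comes about 0.4 rad after the jaw first bears on a can seated at the backstop; where that happens differs every time
- can_green_mid (a point): a can of the same size with a green label and lid, to be left alone; the point is its centre
- can_yellow_mid (a point): a can of the same size with a yellow label and lid, to be left alone; the point is its centre
- label_roll: roll of paper labels, 84 mm across, 50 mm tall, lying flat; origin under its centre; leave alone
- glue_jar: glass jar with a red cap, 60 mm across, 75 mm tall; origin under its centre; leave alone
- marker: black marker pen, 14 mm thick, about 120 mm long, lying on the table; origin at its underside's middle; leave alone

How it is judged (in metres and radians):
On the way, in this order (a step that is already met when the one before it is completed fails the run):
1. the bare can stands upright in the nest, let go of, before it is clamped (horizontal distance between can_mid and nest below 0.02 m and height (world z) of can_mid below 0.054 m and angle between can_mid's own z axis and vertical below 0.1 rad and contact force between the fingers and can below 0.1 N), for 0.2 s.
2. the jaw, driven by the knob, presses the can on the backstop with 8 to 16 N (contact force between can and backstop between 8 and 16 N and contact force between the fingers and can below 0.1 N), for 0.2 s.
At the end, for the whole second after the job is handed in: the bare can stands upright (within 0.1 rad) on the stand's base within 12 mm of the nest point, pressed against the backstop with 8 to 16 N (contact force between can and backstop between 8 and 16 N and horizontal distance between can_mid and nest below 0.012 m and height (world z) of can_mid below 0.054 m and angle between can_mid's own z axis and vertical below 0.1 rad); the robot touches nothing.
It fails at once if the can is pressed on the backstop with more than 22 N (contact force between can and backstop above 22 N).
It fails at once if the fingers press on the well block with more than 12 N (contact force between the fingers and well above 12 N).
It fails at once if another can, the label roll, the glue jar or the marker is moved by more than 30 mm (distance of any of can_green_mid, can_yellow_mid, label_roll, glue_jar, marker from where it was at the start of the episode above 0.03 m).
It also fails if it takes over 72 s, if anything falls off the work surface, if the arm or the gripper's body presses on something with over 40 N, if the wrist force passes 120 N, or if a joint passes its speed limit or range.

### The arm

A 7-joint arm with a two-finger parallel gripper is mounted at the origin on the work surface. World frame = base frame: x ahead of the robot, y to its left, z up, the work surface at z = 0. Lengths are in mm, angles in rad, forces in N, time in s.
With the tool pointing down it reaches from about 425 to 1025 mm from the base axis. Payload 9.4 kg.
Tool frame: the origin (TCP) lies between the finger pads; the fingertips stand 19 mm ahead of it and the grasp point (between the pads) is the TCP; z points along the fingers, y is the line along which they close (so a half turn about z gives the same grasp; the last joint's range is limited). The gripper opens to 93 mm and grips with 3 to 60 N. Pads are 15 mm wide; open, the fingers measure 128 mm over their backs; the gripper's body (75 mm by 188 mm) begins 65 mm behind the grasp point.
Start: joints at [1.069, 0.599, -0.003, 1.599, 0.002, 0.943, -0.08], TCP at [298.792, -660.566, 237.618] pointing down, gripper open.
Joint ranges: [-2.57, 2.57], [-0.35, 1.97], [-1.29, 1.29], [0.11, 2.56], [-1.05, 4.19], [0.11, 1.86], [-2.63, 2.63]. Speed limits (rad/s): [2.22, 2.22, 3.01, 3.01, 3.14, 3.14, 3.14].

### API

Orientations are given as a rotation vector (axis times angle).
In Python, from bench import robot gives the robot as it stands.
- The arm moves only by the shell command python3 -m creep 'ROWS' [OPENING] [FORCE]. ROWS is text: rows parted by semicolons, each of 4 numbers parted by spaces: the shift along the tool's x, y, z in mm, then the turn about the tool's z in degrees. A call has 1 to 12 rows; each row is the pose to reach, as a shift and turn from the pose commanded when the call began, along the tool's axes at that moment; what a row does not reach only later rows make up. A row lasts 1/12 s, in which the tool goes at most 41.7 mm and 7.16 degrees, less where a joint would pass 70% of its speed; a pose out of reach is approached as far as the arm can. A call with a gripper value outside its range is refused whole. OPENING is the opening, from 0 (shut) to 1 (fully open), set as the call begins (- or left out, the last holds). The fingers move at their own pace and stop on an object; FORCE is the grip in N (left out, the last holds). Time passes only in rows, so rows that repeat a pose let the fingers close. It gives the time, the measured TCP pose, the force, the opening and the grip force at its end, in the units of the state.
- robot.get_state(): the state, without advancing time (a new reading comes with each control period).
- robot.read_camera(name): name is "scene" or "top" or "wrist"; returns a dict with "frame" (480x640x3 uint8, blue, green, red), "vertical_fov" (degrees; the focal length in pixels is half the picture's height over the tangent of half this angle, whatever the lens; pixels are square), "cx", "cy" (the principal point, pixels), "world_to_cam" (4x4, takes a point from world to camera coordinates). Camera axes: x right, y up, looking along -z (the intrinsics and any distortion apply to the point x, -y, -z); pixel columns grow to the right and rows downward; lengths in mm; the calibration is good to about 2 mm. A picture is of the moment at which its call begins. There is no depth.
- robot.job_done(): hands the job in; it is judged then, once.
The state is a dict: "time": time; "q": joint angles; "qd": joint speeds; "joint_torque": joint torques, N m; "eef_pos": TCP position; "orientation": TCP orientation; "contact_force": force on the tool from outside, world axes, zero at the start; "moment": the same for the moment, N m; "opening": finger opening in mm; "gripper_force": force on a finger pad.
Only numpy, scipy, OpenCV 4.12 (cv2) and the standard library are available. Lean on these libraries where they do the work, as an engineer would, in place of code of your own. Each camera call takes 0.05 s, during which the arm holds its last target. There are 200 camera calls.

## Working session

There is one attempt and no reset: what is moved stays moved. The work goes in short steps, Python scripts to look and compute and a shell command to move; the robot and the scene stay as the last step left them, time stands still between calls to the robot, and variables do not carry over. Pictures are saved under pics/ and viewed, at most 10 in all, crops included, and the job is handed in when it is done.

```bash
ls; mkdir -p pics; python3 - <<'E'
from bench import robot
import cv2, numpy as np, pickle
D={}
for n in ("scene","top","wrist"):
    c=robot.read_camera(n); D[n]=c; cv2.imwrite(f"pics/{n}0.png",c["frame"]); print(n,c["vertical_fov"],c["cx"],c["cy"],np.round(c["world_to_cam"],3).tolist(),[k for k in c])
pickle.dump(D,open("d0.pkl","wb"))
s=robot.get_state(); print(s)
E
```

```text
pics
scene 53.22164223133857 325.52359218864297 237.71114388523748 [[-0.513, 0.858, -0.012, 346.556], [-0.633, -0.37, 0.68, 315.058], [0.579, 0.357, 0.733, -1321.348], [0.0, 0.0, 0.0, 1.0]] ['frame', 'vertical_fov', 'cx', 'cy', 'world_to_cam']
top 47.26904835701884 323.849628625039 235.54078492551085 [[0.006, -1.0, 0.002, -60.404], [0.998, 0.006, 0.065, -605.657], [-0.065, 0.002, 0.998, -967.089], [0.0, 0.0, 0.0, 1.0]] ['frame', 'vertical_fov', 'cx', 'cy', 'world_to_cam']
wrist 60.52768601197704 319.6033139529712 237.70750762667302 [[0.412, -0.911, -0.001, -724.574], [0.876, 0.397, -0.275, 33.371], [0.251, 0.112, 0.961, -392.151], [0.0, 0.0, 0.0, 1.0]] ['frame', 'vertical_fov', 'cx', 'cy', 'world_to_cam']
{'time': 0.15, 'q': array([ 1.06929293,  0.59992686, -0.00252028,  1.59989846,  0.00183508,
        0.94291623, -0.07980509]), 'qd': array([-0.00056743, -0.00188916, -0.00016426, -0.00246006,  0.00143437,
        0.00088294, -0.00150881]), 'joint_torque': array([ 2.79941356e-03, -7.65582275e+01,  1.49864059e+00, -2.52564687e+01,
       -5.23767178e-02,  1.48571172e-02,  1.22544502e-04]), 'eef_pos': array([ 298.64374234, -660.27934142,  236.98618335]), 'orientation': array([-3.06991861e+00, -6.62129833e-01,  6.10372601e-04]), 'contact_force': array([ 1.46333183, -0.28507755, -0.30317377]), 'moment': array([ 0.00615424, -0.01809176,  0.02183708]), 'gripper_force': 0.0, 'opening': 92.85650852792712}
```

View pics/top0.png

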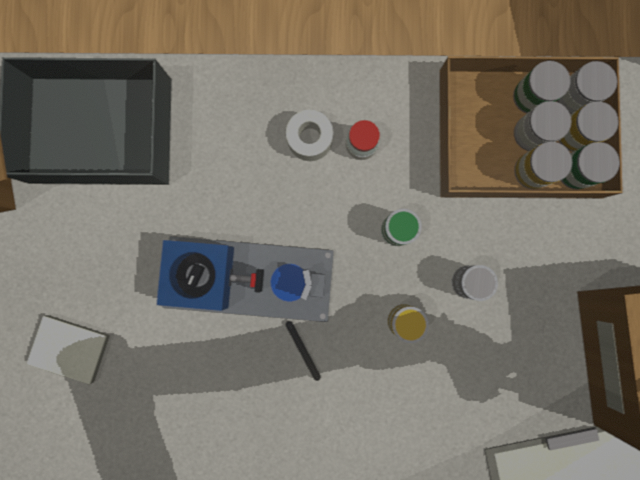

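View pics/scene0.png

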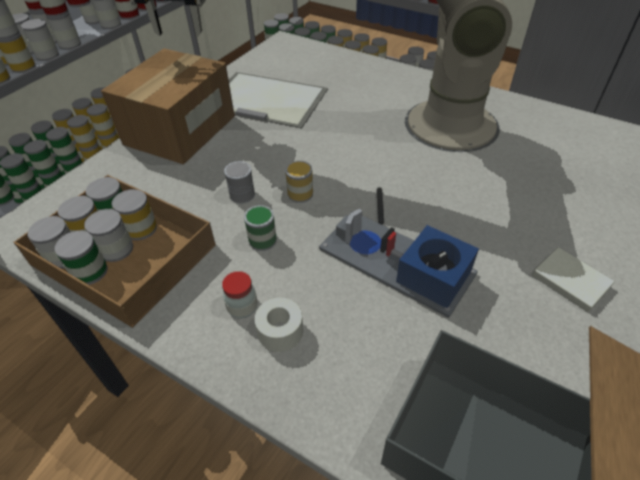

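The top view shows the bare can's lid at (478,281), the blue block with its well at (193,275), the nest disc at (290,283) and the plate's right-hand corners near (332,249) and (327,321). The scene view shows the bare can at (239,180) and the block at (438,265).

```bash
cat > h.py <<'E'
import numpy as np, cv2
from bench import robot
def ray(c,u,v):
    f=240/np.tan(np.radians(c["vertical_fov"])/2); W=np.array(c["world_to_cam"])
    R=W[:3,:3]; o=-R.T@W[:3,3]; d=R.T@np.array([(u-c["cx"])/f,-(v-c["cy"])/f,-1]); return o,d
def onz(c,u,v,z):
    o,d=ray(c,u,v); return (o+d*(z-o[2])/d[2])[:2]
def proj(c,p):
    f=240/np.tan(np.radians(c["vertical_fov"])/2); W=np.array(c["world_to_cam"])
    q=W[:3,:3]@np.array(p)+W[:3,3]; return c["cx"]+f*q[0]/-q[2], c["cy"]-f*q[1]/-q[2]
E
python3 - <<'E'
import pickle; from h import *
D=pickle.load(open("d0.pkl","rb")); t=D["top"]; F=t["frame"]
a=cv2.resize(F[225:335,145:345],None,fx=4,fy=4,interpolation=cv2.INTER_CUBIC)
cv2.imwrite("pics/crop1.png",a)
hsv=cv2.cvtColor(F,cv2.COLOR_BGR2HSV)
m=cv2.inRange(hsv,(105,120,30),(125,255,255)); m[:,:150]=0;m[:,260:]=0
cs,_=cv2.findContours(m,cv2.RETR_EXTERNAL,cv2.CHAIN_APPROX_NONE); k=max(cs,key=cv2.contourArea)
print("block",cv2.minAreaRect(k))
# can lid
g=F[258:310,445:505]; gray=cv2.cvtColor(g,cv2.COLOR_BGR2GRAY); 
m=(gray>135).astype(np.uint8)*255
c=cv2.HoughCircles(cv2.resize(gray,None,fx=4,fy=4),cv2.HOUGH_GRADIENT,1.5,100,param1=80,param2=20,minRadius=50,maxRadius=85)
print(c)
for x,y,r in c[0][:2]: print(445+x/4,258+y/4,r/4,onz(t,445+x/4,258+y/4,76))
p=onz(t,478,281,76); print(p,"scene proj of can lid",proj(D["scene"],[*p,76]))
for u,v in ((332,249),(327,321)): print(onz(t,u,v,12))
for u,v in ((193,275),): print(onz(t,u,v,80))
print(onz(t,290,283,12))
E
```

```text
block ((193.4957275390625, 274.8819885253906), (67.88331604003906, 64.71914672851562), 5.04245138168335)
[[[134.25  98.25  69.05]]]
478.5625 282.5625 17.2625 [ 524.54700112 -318.05297842]
[ 527.17003152 -317.13405775] scene proj of can lid (np.float64(237.5614418163044), np.float64(170.72244748122498))
[582.20904004 -71.42922239]
[452.83908301 -63.15235976]
[534.25313231 163.03555761]
[520.39271008   3.96098752]
```

View pics/crop1.png

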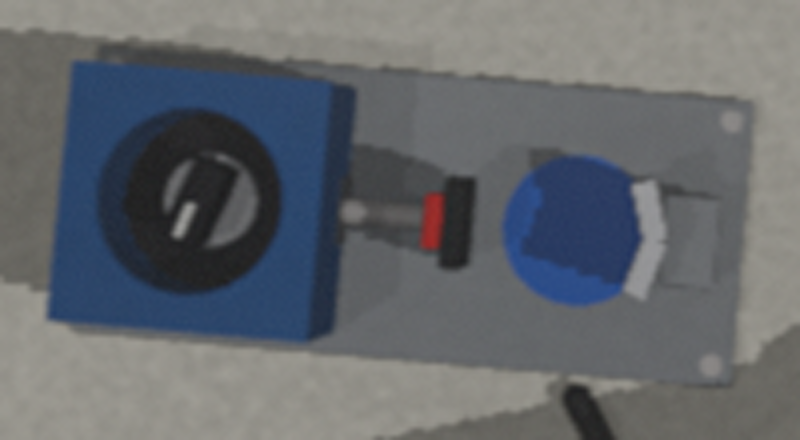

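The crop shows the block top's corners at (73,62), (333,82), (310,341) and (48,320). The knob bar is tilted about 30° with its white mark at lower left, the jaw's black face is at x≈475, and the disc is centred near (578,230).

```bash
python3 - <<'E'
import pickle; from h import *
D=pickle.load(open("d0.pkl","rb")); t=D["top"]; s=D["scene"]
P=lambda x,y,z:onz(t,145.+x/4-.375,225+y/4-.375,z)
b=np.array([P(*q,80) for q in((73,62),(333,82),(310,341),(48,320))]); w=b.mean(0)
yaws=[np.arctan2(*(b[0]-b[1])[::1]),np.arctan2(*(b[3]-b[2]))]; print("well",w,"ydir slopes",yaws,[np.linalg.norm(b[i]-b[i-1]) for i in range(4)])
pr=np.array([P(752,99,12),P(732,384,12)]); d=pr[0]-pr[1]; print("plate right",pr,np.arctan2(d[1],d[0]),np.hypot(*d))
yaw=-np.mean(yaws); X=np.array([np.cos(yaw),np.sin(yaw)]);Y=np.array([-np.sin(yaw),np.cos(yaw)])
j1=w-85*Y; j2=pr.mean(0)+150*Y; print("yaw",yaw,"jig",j1,j2); 
disc=P(578,230,12); print("nest",j1-75*Y,j2-75*Y,disc)
k=P(222,165,72)-P(185,230,72); print("knob yaw",np.arctan2(k[1],k[0]),"rel",yaw-np.arctan2(k[1],k[0]))
jaw=P(472,222,70); print("jaw face y rel nest",(jaw-(j1-75*Y))@Y)
# can two-view: lid rim centre in scene via circles
F=s["frame"]; cv2.imwrite("pics/crop2.png",np.hstack([cv2.resize(F[150:210,205:275],None,fx=5,fy=5,interpolation=2),cv2.resize(t["frame"][255:310,440:510],(350,300),interpolation=2)]))
print("well in scene",proj(s,[*w,80]))
E
```

```text
well [534.5583089  164.08233593] ydir slopes [np.float64(0.07034157658955296), np.float64(0.07319346907269003)] [np.float64(108.48161582146052), np.float64(110.03281356373837), np.float64(108.795499258958), np.float64(110.07059517283265)]
plate right [[581.53713431 -72.56436026]
 [453.5138649  -64.27035197]] -0.06469475295946214 128.29165243079083
yaw -0.0717675228311215 jig [528.46330473  79.30114153] [528.2813893   81.19651636]
nest [523.08535988   4.49420529] [522.90344445   6.38958012] [521.95483393   5.55470228]
knob yaw -0.5004732681257015 rel 0.42870574529457994
jaw face y rel nest 42.67207910628507
well in scene (np.float64(439.04551198722487), np.float64(253.60529179274377))
```

View pics/crop2.png

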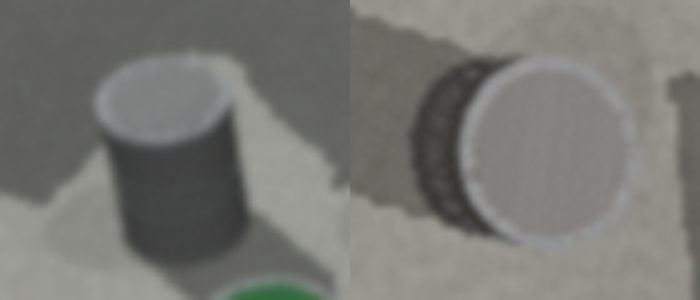

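The crop shows the bare can's lid clearly in both views: centre about (479,282) in top and (237,169) in scene. The two agree to about 2 mm.

```bash
cat >> h.py <<'E'
from scipy.spatial.transform import Rotation as Ro
def togo(x,y,z,ang):
    """shift in tool axes (mm) and turn (deg) from measured pose to world target; ang = world angle of tool x, deg"""
    s=robot.get_state(); R=Ro.from_rotvec(s["orientation"]).as_matrix(); p=s["eef_pos"]
    d=R.T@(np.array([x,y,z])-p); a=np.degrees(np.arctan2(R[1,0],R[0,0])); turn=(a-ang+180)%360-180
    print("togo",np.round(d,1),"turn",round(turn,1),"| t",round(s["time"],2),"pos",np.round(p,1),"ang",round(a,1),"tilt",np.round(R[:2,2],4),"F",np.round(s["contact_force"],1),"M",np.round(s["moment"],2),"open",round(s["opening"],1),"grip",round(s["gripper_force"],1))
E
python3 - <<'E'
import pickle; from h import *
D=pickle.load(open("d0.pkl","rb")); t=D["top"]; s=D["scene"]
b=onz(s,180,160,0); print("box corner",b)
for z in (100,150,200,250): print(z,proj(s,[*b,z]))
print("can",onz(t,479,282.3,76), proj(s,[*onz(t,479,282.3,76),76]), "yellow",onz(t,410,322,76),"green",onz(t,402,227,76))
togo(525,-318.6,237,85.9)
E
```

```text
box corner [ 498.44369285 -539.32437241]
100 (np.float64(170.2475761400106), np.float64(126.76615081117589))
150 (np.float64(164.89045622754023), np.float64(108.51041071891902))
200 (np.float64(159.16913907236918), np.float64(89.0135764727712))
250 (np.float64(153.04517856264712), np.float64(68.14463322950232))
can [ 524.99328149 -318.79716915] (np.float64(237.5751264983714), np.float64(169.9500050557715)) yellow [ 457.79748965 -202.03732873] green [ 617.78257832 -189.05236716]
togo [ 3.471e+02 -2.180e+02  2.000e-01] turn -61.6 | t 0.15 pos [ 298.6 -660.3  237. ] ang 24.3 tilt [-0.0006  0.001 ] F [ 1.5 -0.3 -0.3] M [ 0.01 -0.02  0.02] open 92.9 grip 0.0
```

```bash
python3 -m creep '0 0 -30 0; 0 0 -60 0; 0 0 -90 0; 20 -12 -90 -6; 50 -31 -90 -12; 85 -53 -90 -18; 120 -75 -90 -24; 155 -97 -90 -30; 190 -119 -90 -36; 225 -141 -90 -42; 260 -163 -90 -48; 290 -182 -90 -54' 1 && python3 -m creep '25 0 0 -4; 50 0 0 -8; 50 0 0 -8' && python3 -c "
from h import *
togo(525,-318.8,45,85.9)"
```

```text
time: 1.15
eef_pos: [489.2, -372.4, 327.7]
orientation: [-2.429, -1.992, -0.001]
contact_force: [0.3, 0.8, -0.2]
opening: 93.1
gripper_force: 0.0
time: 1.4
eef_pos: [498.9, -320.9, 327.7]
orientation: [-2.28, -2.16, -0.002]
contact_force: [0.2, -0.6, 0.2]
opening: 92.9
gripper_force: 0.0
togo [  3.   26.  282.7] turn 1.0 | t 1.4 pos [ 498.9 -320.9  327.7] ang 86.9 tilt [-0.0001  0.0019] F [ 0.2 -0.6  0.2] M [-0.   -0.07  0.  ] open 92.9 grip 0.0
```

Line up above the can and check with the wrist camera.

```bash
python3 -m creep '1 10 40 1; 3 20 80 1; 3 26 120 1; 3 26 150 1; 3 26 160 1; 3 26 160 1' && python3 - <<'E'
from h import *
togo(525,-318.8,45,85.9)
c=robot.read_camera("wrist"); cv2.imwrite("pics/w1.png",c["frame"]); print(proj(c,[525,-318.8,76]))
g=cv2.cvtColor(c["frame"],cv2.COLOR_BGR2GRAY)
k=cv2.HoughCircles(g,cv2.HOUGH_GRADIENT,1.5,60,param1=80,param2=40,minRadius=40,maxRadius=130)
for u,v,r in (k[0][:4] if k is not None else []): print(u,v,r,onz(c,u,v,76))
E
```

```text
time: 1.9
eef_pos: [522.1, -325.1, 165.2]
orientation: [-2.308, -2.125, 0.004]
contact_force: [-0.6, -0.5, 1.0]
opening: 93.0
gripper_force: 0.0
togo [  6.3   3.  120.2] turn -0.6 | t 1.9 pos [ 522.1 -325.1  165.2] ang 85.3 tilt [-0.005   0.0019] F [-0.6 -0.5  1. ] M [ 0.02 -0.05 -0.05] open 93.0 grip 0.0
(np.float64(324.8773928167247), np.float64(240.24444498863681))
177.75 38.25 58.15 [ 456.23509357 -201.61600247]
324.75 245.25 45.55 [ 524.67485003 -321.93102102]
326.25 68.25 129.1 [ 533.33940169 -222.86452826]
467.25 9.75 49.3 [ 608.30500399 -200.82528126]
```

View pics/w1.png

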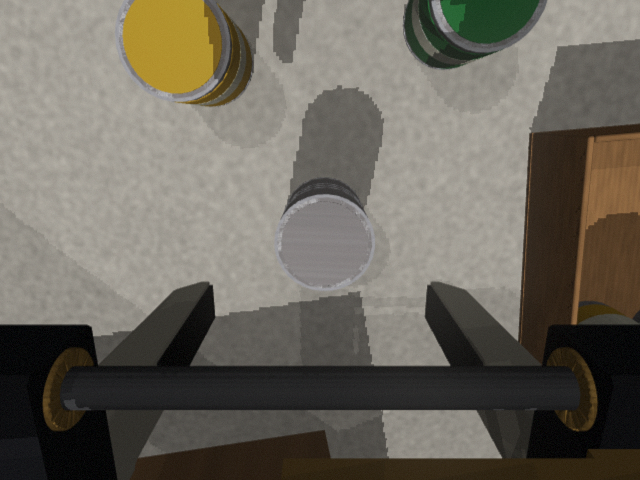

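The wrist view shows the can's lid centred at (325,242), 2 px from where I predicted it. I'll descend.

```bash
python3 -m creep '3 2 0 0; 5.5 3 0 -0.6; 5.5 3 25 -0.6; 5.5 3 50 -0.6; 5.5 3 75 -0.6; 5.5 3 95 -0.6; 5.5 3 110 -0.6; 5.5 3 120 -0.6; 5.5 3 120 -0.6; 5.5 3 120 -0.6' && python3 -c "
from h import *
togo(525,-319.5,45,85.9)"
```

```text
time: 2.78
eef_pos: [528.3, -319.8, 48.5]
orientation: [2.298, 2.141, 0.0]
contact_force: [0.5, 0.6, 0.3]
opening: 93.1
gripper_force: 0.0
togo [ 0.1 -3.3  3.5] turn 0.1 | t 2.78 pos [ 528.3 -319.8   48.5] ang 86.0 tilt [ 0.0009 -0.0005] F [0.5 0.6 0.3] M [-0.04 -0.03  0.03] open 93.1 grip 0.0
```

```bash
python3 -m creep '0 -3.3 3 0; 0 -3.3 3 0; 0 -3.3 3 0' && python3 -m creep '0 0 0 0; 0 0 0 0; 0 0 0 0; 0 0 0 0; 0 0 0 0; 0 0 0 0; 0 0 0 0; 0 0 0 0; 0 0 0 0; 0 0 0 0' 0.5 20 && python3 -c "
from h import *
togo(525,-319.5,45,85.9)"
```

```text
time: 3.03
eef_pos: [524.4, -319.7, 45.5]
orientation: [2.298, 2.14, 0.0]
contact_force: [-0.0, 0.2, 0.7]
opening: 92.5
gripper_force: 0.0
time: 3.87
eef_pos: [524.6, -319.4, 44.6]
orientation: [2.299, 2.141, 0.0]
contact_force: [-0.2, 0.3, 0.2]
opening: 60.0
gripper_force: 20.0
togo [-0.   0.4 -0.4] turn 0.0 | t 3.87 pos [ 524.6 -319.4   44.6] ang 85.9 tilt [ 0.0002 -0.    ] F [-0.2  0.3  0.2] M [-0.04 -0.22  0.04] open 60.0 grip 20.0
```

```bash
python3 -m creep '0 0 -10 0; 0 0 -30 0; 0 0 -55 0; 0 0 -80 0; 0 0 -100 0; 0 0 -115 0; 0 0 -115 0' && python3 -m creep '20 0 0 0; 50 0 0 0; 85 0 0 0; 120 0 0 0; 155 0 0 0; 190 0 0 0; 225 0 0 0; 255 0 0 0; 280 0 0 0; 300 0 0 0; 310 0 0 0; 310 0 0 0' && python3 - <<'E'
from h import *
togo(523.2,8.3,110,85.9)
E
```

```text
time: 4.45
eef_pos: [525.3, -320.0, 163.1]
orientation: [2.296, 2.138, 0.002]
contact_force: [0.2, 0.4, -2.4]
opening: 59.6
gripper_force: 20.0
time: 5.45
eef_pos: [546.0, -7.7, 159.1]
orientation: [-2.294, -2.145, 0.0]
contact_force: [-0.2, 0.0, -2.4]
opening: 59.8
gripper_force: 20.0
togo [ 14.4 -23.8  49.1] turn 0.3 | t 5.45 pos [546.   -7.7 159.1] ang 86.2 tilt [-0.0009  0.0009] F [-0.2  0.  -2.4] M [-0.01 -0.11 -0.04] open 59.8 grip 20.0
```

```bash
python3 -m creep '5 -8 10 0.3; 10 -16 25 0.3; 14.4 -23.8 33 0.3; 14.4 -23.8 33 0.3; 14.4 -23.8 33 0.3; 14.4 -23.8 33 0.3' && python3 - <<'E'
from h import *
togo(523.2,8.3,110,85.9)
w=robot.read_camera("wrist"); s=robot.read_camera("scene")
import pickle; pickle.dump((w,s),open("d1.pkl","wb"))
u,v=map(int,proj(s,[523,8,50])); 
a=cv2.resize(s["frame"][v-50:v+50,u-45:u+90],(800*135//270,296),interpolation=2)
b=cv2.resize(w["frame"],(400,296))
cv2.imwrite("pics/w2.png",np.hstack([a,b])); print(u,v)
E
```

```text
time: 5.95
eef_pos: [524.3, 4.6, 126.9]
orientation: [2.305, 2.133, 0.0]
contact_force: [-0.5, 0.3, -3.4]
opening: 60.1
gripper_force: 20.0
togo [ 3.7 -1.4 16.9] turn -0.3 | t 5.95 pos [524.3   4.6 126.9] ang 85.6 tilt [ 0.0006 -0.0005] F [-0.5  0.3 -3.4] M [-0.07 -0.08  0.04] open 60.1 grip 20.0
366 230
```

View pics/w2.png

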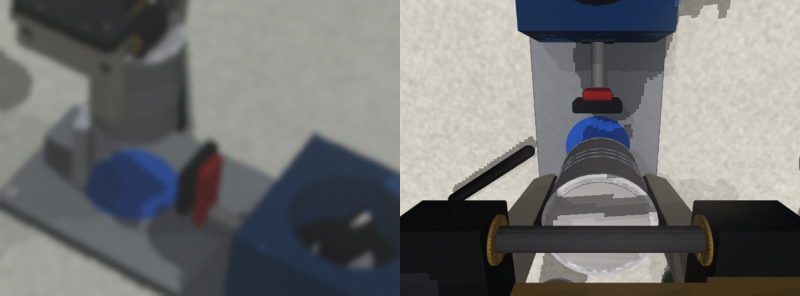

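The scene crop shows the can held over the disc, short of the jaw. The wrist crop shows the block's front top corners at (517,32) and (677,31), and the jaw and disc centred at x≈598.

```bash
python3 - <<'E'
import pickle; from h import *
w,s=pickle.load(open("d1.pkl","rb"))
W=lambda x,y,z:onz(w,(x-400)*1.6,y*480/296,z)
a,b=W(517,32,80),W(677,31,80); yaw=np.arctan2(*(b-a)[::-1]); print(a,b,np.linalg.norm(a-b),yaw)
yaw=-.07;Y=np.array([-np.sin(yaw),np.cos(yaw)]); print("nest est",(a+b)/2-105*Y)
l,r=W(573,111,12+0),W(622,111,12); 
for z in (55,): print("jaw front at z",z, W(598,111,z))
d=W(598,117,12); print("disc far edge",d)
h=cv2.cvtColor(w["frame"],cv2.COLOR_BGR2HSV); m=cv2.inRange(h,(112,150,90),(125,255,255)); m[:150]=0; ys,xs=np.nonzero(m); print(xs.min(),xs.max(),ys.min(),ys.max(),"disc x-extent mid",onz(w,(xs.min()+xs.max())/2,ys.max()-5,12))
E
```

```text
[474.44825265 113.26161898] [586.03513372 105.24362422] 111.87457381514511 -0.07173099744145699
nest est [522.89769421   4.50976657]
jaw front at z 55 [526.05435522  49.55304041]
disc far edge [524.78855898  37.31279023]
266 367 189 249 disc x-extent mid [521.69124091   0.91778822]
```

```bash
python3 -m creep '3.5 -1.3 0 -0.3; 3.5 -1.3 10 -0.3; 3.5 -1.3 25 -0.3; 3.5 -1.3 40 -0.3; 3.5 -1.3 52 -0.3; 3.5 -1.3 60 -0.3; 3.5 -1.3 64 -0.3; 3.5 -1.3 64 -0.3; 3.5 -1.3 64 -0.3' && python3 -c "
from h import *
togo(523.2,8,57,85.9)"
```

```text
time: 6.8
eef_pos: [522.6, 9.5, 62.6]
orientation: [-2.298, -2.142, 0.0]
contact_force: [-0.7, 0.8, -3.4]
opening: 60.1
gripper_force: 20.0
togo [-1.5  0.7  5.6] turn 0.1 | t 6.8 pos [522.6   9.5  62.6] ang 86.0 tilt [-0.0001 -0.    ] F [-0.7  0.8 -3.4] M [-0.04 -0.06 -0.04] open 60.1 grip 20.0
```

```bash
python3 -m creep '-1.2 0.5 1 0; -1.2 0.5 2 0; -1.2 0.5 3 0; -1.2 0.5 4 0; -1.2 0.5 5 0; -1.2 0.5 5.5 0; -1.2 0.5 5.5 0; -1.2 0.5 5.5 0' && python3 -c "
from h import *
togo(523.2,8,57,85.9)"
```

```text
time: 7.47
eef_pos: [523.0, 8.2, 57.1]
orientation: [-2.299, -2.141, 0.0]
contact_force: [-0.4, 0.2, -3.1]
opening: 59.6
gripper_force: 20.0
togo [-0.2  0.2  0.1] turn 0.0 | t 7.47 pos [523.    8.2  57.1] ang 85.9 tilt [-0.0001 -0.    ] F [-0.4  0.2 -3.1] M [-0.04 -0.07  0.  ] open 59.6 grip 20.0
```

```bash
python3 -m creep '0 0 0.4 0; 0 0 0.8 0; 0 0 0.8 0; 0 0 0.8 0' && python3 -m creep '0 0 0 0; 0 0 0 0; 0 0 0 0; 0 0 0 0; 0 0 0 0; 0 0 0 0; 0 0 0 0; 0 0 0 0; 0 0 0 0; 0 0 0 0' 1
```

```text
time: 7.8
eef_pos: [523.0, 8.2, 56.5]
orientation: [2.299, 2.141, 0.0]
contact_force: [-0.8, -0.9, 3.4]
opening: 59.7
gripper_force: 20.0
time: 8.63
eef_pos: [523.0, 8.1, 56.3]
orientation: [-2.299, -2.141, 0.0]
contact_force: [-0.4, -0.7, -0.1]
opening: 92.8
gripper_force: 0.0
```

```bash
python3 -m creep '0 0 -5 0; 0 0 -20 0; 0 0 -50 0; 0 0 -80 0; 0 0 -110 0; 0 0 -130 0; 35 0 -130 -7; 70 0 -130 -14; 105 0 -130 -21; 135 0 -130 -28; 155 0 -130 -35; 155 0 -130 -42' 1 && python3 -m creep '0 0 0 -7; 0 0 0 -14; 0 0 0 -21; 0 0 0 -23; 0 0 0 -23' 0.28 && python3 - <<'E'
from h import *
togo(534.6,164.1,130,151.3)
t=robot.read_camera("top"); w=robot.read_camera("wrist"); 
import pickle; pickle.dump((w,t),open("d2.pkl","wb"))
a=cv2.resize(t["frame"][225:335,145:345],(400,220),interpolation=2); a=np.vstack([a,np.zeros((80,400,3),np.uint8)])
cv2.imwrite("pics/w3.png",np.hstack([a,cv2.resize(w["frame"],(400,300))])); print(proj(w,[534.6,164.1,72]),proj(t,[523.2,8,88]))
E
```

```text
time: 9.63
eef_pos: [533.9, 168.4, 187.2]
orientation: [-1.362, -2.831, -0.006]
contact_force: [-0.6, 0.1, 0.8]
opening: 93.0
gripper_force: 0.0
time: 10.05
eef_pos: [533.9, 162.5, 186.5]
orientation: [-0.786, -3.041, 0.0]
contact_force: [-0.5, 0.3, -0.4]
opening: 64.2
gripper_force: 0.0
togo [ 0.1  1.8 56.5] turn -0.3 | t 10.05 pos [533.9 162.5 186.5] ang 151.0 tilt [-0.0002 -0.0001] F [-0.5  0.3 -0.4] M [ 0.07 -0.15 -0.03] open 64.2 grip 0.0
(np.float64(323.1623246616133), np.float64(239.42414256850327)) (np.float64(284.8775680722703), np.float64(282.2828670249662))
```

View pics/w3.png

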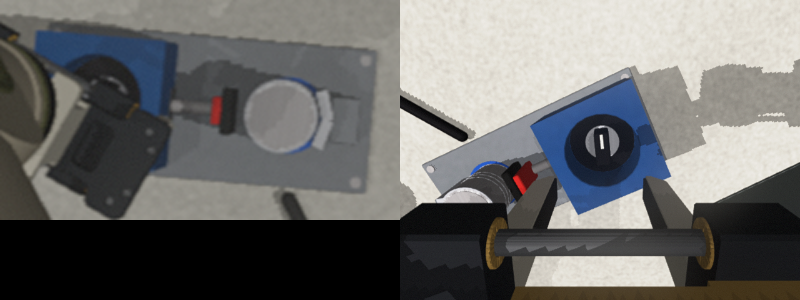

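The top crop shows the can standing at the nest, clear of the jaw and the backstop. The wrist crop shows the knob at (601,148), its bar aligned with the tool's x axis and close to the predicted point.

```bash
python3 - <<'E'
import pickle; from h import *
w,t=pickle.load(open("d2.pkl","rb"))
g=w["frame"][170:310,250:400]; h=cv2.cvtColor(g,cv2.COLOR_BGR2HSV)
m=(h[...,2]>150).astype(np.uint8); m=cv2.inRange(h,(0,0,150),(180,70,255)); n,l,st,ce=cv2.connectedComponentsWithStats(m)
for i in range(1,n):
    if st[i,4]>20:
        ys,xs=np.nonzero(l==i); print(ce[i]+[250,170],st[i],cv2.minAreaRect(np.c_[xs,ys].astype(np.int32)), onz(w,*(ce[i]+[250,170]),72))
b=cv2.inRange(cv2.cvtColor(w["frame"],cv2.COLOR_BGR2HSV),(100,120,30),(125,255,255))
gray=cv2.cvtColor(w["frame"],cv2.COLOR_BGR2GRAY)
cv2.imwrite("pics/k.png",cv2.resize(w["frame"][160:320,240:410],(765,600*160*170//(160*170)*1),interpolation=2)[:600])
E
```

```text
[253.47222222 171.52777778] [ 0  0 11  6 36] ((5.0, 2.5), (5.0, 10.0), 90.0) [473.76783289 147.19452243]
[396.57142857 172.38095238] [145   0   5   7  21] ((146.75, 2.7500014305114746), (5.692099571228027, 4.110960960388184), 71.56504821777344) [518.51835746 226.36735113]
[321.6        202.37142857] [66 31 12  4 35] ((71.5, 32.5), (3.0, 11.0), 90.0) [512.22925526 175.34530973]
[322.42156863 226.6372549 ] [ 70  46   6  22 102] ((72.40983581542969, 56.50819396972656), (21.366436004638672, 4.526786804199219), 84.80557250976562) [526.68654377 167.9292861 ]
[380.43617021 306.53191489] [118 131  20   9  94] ((127.5, 135.0), (8.0, 19.0), 90.0) [596.66208709 175.37001699]
[255.76 305.52] [  2 133   8   5  25] ((5.5, 135.0), (4.0, 7.0), 90.0) [553.67895815  99.78441085]
```

View pics/k.png

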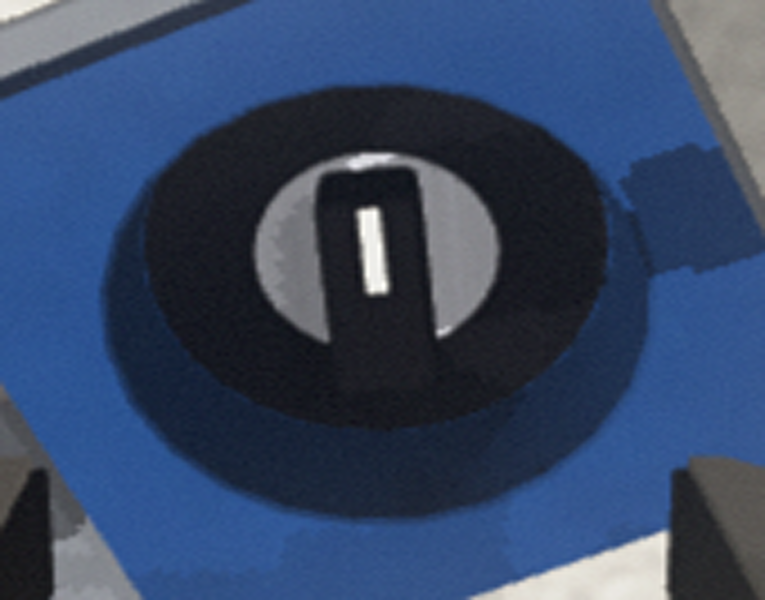

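The zoom shows the knob's top face centred at about (378,296) in the crop, which is (324,239) in the full frame. The white mark runs from (367,208) to (377,293), so the bar leans about 5° counter-clockwise.

```bash
python3 - <<'E'
import pickle; from h import *
w,t=pickle.load(open("d2.pkl","rb"))
K=lambda x,y,z:onz(w,240+x/4.5,160+y/3.75,z)
for a,b in (((367,208),(377,293)),((318,203),(333,370)),((415,203),(433,350))):
    d=K(*a,72)-K(*b,72); print(np.degrees(np.arctan2(d[1],d[0])))
print("knob centre",K(378,296,72),"width",np.linalg.norm(K(320,210,72)-K(416,210,72)))
print("rim",K(375,302,80), K(103,300,80),K(650,300,80))
togo(534.6,164.1,130,155)
E
```

```text
156.40024754299182
154.70294902920304
157.02928317857211
knob centre [534.57401611 164.75135061] width 13.96482005337464
rim [533.25407298 164.90471422] [513.95416132 131.00535098] [552.13091993 199.51780785]
togo [ 0.2  1.7 56.5] turn -4.2 | t 10.15 pos [534.  162.5 186.5] ang 150.8 tilt [ 0.     -0.0001] F [ 0.1 -0.4  0. ] M [ 0.02 -0.16 -0.02] open 56.6 grip 0.0
```

```bash
python3 -m creep '0.2 2 15 -3; 0.2 2 35 -5.2; 0.2 2 50 -5.2; 0.2 2 56 -5.2; 0.2 2 56 -5.2; 0.2 2 56 -5.2; 0.2 2 56 -5.2; 0.2 2 56 -5.2; 0.2 2 56 -5.2' 0.28 && python3 -c "
from h import *
togo(534.5,164.5,62,156)"
```

```text
time: 10.9
eef_pos: [535.1, 164.8, 131.1]
orientation: [0.65, 3.073, 0.001]
contact_force: [0.5, 0.0, 0.6]
opening: 25.9
gripper_force: 0.0
togo [ 0.5 -0.5 69.1] turn 0.1 | t 10.9 pos [535.1 164.8 131.1] ang 156.1 tilt [0.0012 0.0003] F [0.5 0.  0.6] M [ 0.05 -0.13 -0.05] open 25.9 grip 0.0
```

```bash
python3 -m creep '0.5 -0.5 10 0; 0.5 -0.5 25 0; 0.5 -0.5 35 0; 0.5 -0.5 45 0; 0.5 -0.5 53 0; 0.5 -0.5 60 0; 0.5 -0.5 65 0; 0.5 -0.5 68 0; 0.5 -0.5 69 0; 0.5 -0.5 69 0; 0.5 -0.5 69 0' && python3 -c "
from h import *
togo(534.5,164.5,62,156)"
```

```text
time: 11.82
eef_pos: [534.3, 164.5, 61.5]
orientation: [0.649, 3.073, 0.0]
contact_force: [0.0, -1.4, 0.5]
opening: 26.0
gripper_force: 0.0
togo [-0.2  0.1 -0.5] turn 0.1 | t 11.82 pos [534.3 164.5  61.5] ang 156.1 tilt [0.0004 0.0001] F [ 0.  -1.4  0.5] M [ 0.07 -0.13 -0.02] open 26.0 grip 0.0
```

```bash
python3 -m creep '0 0 0 0; 0 0 0 0; 0 0 0 0; 0 0 0 0; 0 0 0 0; 0 0 0 0; 0 0 0 0' 0.1 60 && python3 -c "
from h import *
togo(534.5,164.5,62,156)"
```

```text
time: 12.4
eef_pos: [534.6, 165.1, 61.7]
orientation: [0.649, 3.073, 0.002]
contact_force: [1.2, 4.3, 3.7]
opening: 15.6
gripper_force: 60.0
togo [-0.1 -0.6 -0.3] turn 0.2 | t 12.4 pos [534.6 165.1  61.7] ang 156.2 tilt [0.0012 0.0012] F [1.2 4.3 3.7] M [ 0.85 -0.47  0.08] open 15.6 grip 60.0
```

```bash
cat > m.py <<'E'
from h import *
M=[];J=[];A=[]
s=robot.get_state(); R=Ro.from_rotvec(s["orientation"]).as_matrix()
print("ang",round(np.degrees(np.arctan2(R[1,0],R[0,0])),2),"M",np.round(s["moment"],3),"F",np.round(s["contact_force"],1),"tau7",np.round(s["joint_torque"][6],3),"q7",round(s["q"][6],3),"pos",np.round(s["eef_pos"],1),"open",round(s["opening"],1))
E
python3 -m creep '0 0 0 3; 0 0 0 6; 0 0 0 9; 0 0 0 12; 0 0 0 15; 0 0 0 18; 0 0 0 21; 0 0 0 24; 0 0 0 27; 0 0 0 30; 0 0 0 33' >/dev/null; python3 m.py;  python3 -m creep '0 0 0 1.5; 0 0 0 3; 0 0 0 4.5' >/dev/null; python3 m.py; python3 -m creep '0 0 0 1.5; 0 0 0 3; 0 0 0 4.5' >/dev/null; python3 m.py
```

```text
ang 123.04 M [ 0.882 -0.506  0.157] F [1.1 4.1 3.1] tau7 0.485 q7 -0.292 pos [534.8 165.2  61.7] open 15.8
ang 118.62 M [ 1.019 -0.598  0.234] F [2.7 4.5 3.5] tau7 0.138 q7 -0.343 pos [534.8 165.2  61.6] open 16.1
ang 114.12 M [ 1.043 -0.604  0.167] F [2.4 4.3 4.5] tau7 0.136 q7 -0.395 pos [534.7 165.2  61.6] open 15.6
```

```bash
cat > gap.py <<'E'
from h import *
import pickle
yaw=-.072;Y=np.array([-np.sin(yaw),np.cos(yaw)]);X=np.array([np.cos(yaw),np.sin(yaw)]);N=np.array([523,4.8])
def prof(c,z,xs,ys):  # mean grey along jig y at height z
    f=cv2.GaussianBlur(cv2.cvtColor(c["frame"],cv2.COLOR_BGR2GRAY),(0,0),.5); out=[]
    for y in ys:
        p=np.array([proj(c,[*(N+x*X+y*Y),z]) for x in xs],np.float32)
        out.append(cv2.remap(f,p[:,0].reshape(1,-1),p[:,1].reshape(1,-1),1).mean())
    return np.array(out)
if __name__=="__main__":
    c=robot.read_camera("top"); ys=np.arange(-40,62,2)
    p=prof(c,80,np.arange(-6,7,2),ys); print(" ".join(f"{y}:{v:.0f}" for y,v in zip(ys,p)))
    import os; n=len([q for q in os.listdir(".") if q.startswith("g")]); pickle.dump(c,open(f"g{n}.pkl","wb"))
E
python3 gap.py; python3 - <<'E'
from gap import *
for c in (pickle.load(open("d2.pkl","rb"))[1],pickle.load(open("d0.pkl","rb"))["top"]):
    ys=np.arange(-40,62,2); print(" ".join(f"{y}:{v:.0f}" for y,v in zip(ys,prof(c,80,np.arange(-6,7,2),ys))))
E
```

```text
-40:120 -38:142 -36:148 -34:146 -32:136 -30:111 -28:101 -26:127 -24:138 -22:136 -20:135 -18:136 -16:137 -14:136 -12:136 -10:135 -8:135 -6:134 -4:134 -2:134 0:134 2:134 4:135 6:136 8:135 10:135 12:134 14:133 16:132 18:132 20:132 22:132 24:132 26:132 28:134 30:141 32:136 34:101 36:53 38:38 40:40 42:40 44:41 46:48 48:65 50:76 52:76 54:74 56:73 58:75 60:76
-40:119 -38:140 -36:147 -34:145 -32:135 -30:110 -28:101 -26:126 -24:137 -22:135 -20:134 -18:135 -16:136 -14:135 -12:135 -10:133 -8:134 -6:133 -4:133 -2:133 0:131 2:128 4:127 6:126 8:125 10:125 12:124 14:123 16:122 18:122 20:122 22:122 24:122 26:122 28:126 30:132 32:129 34:104 36:75 38:67 40:60 42:45 44:38 46:40 48:42 50:42 52:44 54:56 56:71 58:75 60:74
-40:118 -38:139 -36:147 -34:147 -32:140 -30:112 -28:73 -26:58 -24:59 -22:58 -20:59 -18:59 -16:59 -14:59 -12:59 -10:59 -8:59 -6:59 -4:58 -2:59 0:58 2:58 4:59 6:58 8:59 10:58 12:58 14:58 16:63 18:68 20:70 22:70 24:70 26:72 28:83 30:94 32:97 34:96 36:96 38:95 40:82 42:54 44:39 46:41 48:42 50:41 52:43 54:57 56:71 58:76 60:74
```

```bash
cat > tr.py <<'E'
from gap import *
def cross(y,v,l): 
    i=[k for k in range(len(v)-1) if (v[k]-l)*(v[k+1]-l)<=0][0]; return y[i]+(l-v[i])/(v[i+1]-v[i])*(y[i+1]-y[i])
def meas(c):
    a=np.arange(42,60,.5); jt=cross(a,prof(c,70,np.arange(-6,7,2),a),58)
    # can lid centre y: two rim edges at x offsets beyond backstop/jaw
    b=np.arange(-40,-8,.5); r=[]
    P=prof(c,88,[-2,0,2,4],np.arange(-34,-20,.5)); yy=np.arange(-34,-20,.5); k=P.argmin(); lid=cross(yy[k:],P[k:],120)
    return round(jt,2),round(lid,2),round(P.min())
if __name__=="__main__":
    c=robot.read_camera("top"); print("jaw,lid-edge,gapmin",meas(c)); import m
E
python3 tr.py; python3 -c "
from tr import *
print(meas(pickle.load(open('d2.pkl','rb'))[1]))"
for i in 1 2; do python3 -m creep '0 0 0 1; 0 0 0 2; 0 0 0 3; 0 0 0 4; 0 0 0 5; 0 0 0 6' >/dev/null; python3 tr.py; done
```

```text
jaw,lid-edge,gapmin (np.float64(48.29), np.float64(-26.96), 96)
ang 114.12 M [ 0.997 -0.659  0.112] F [3.2 5.5 4.2] tau7 -0.353 q7 -0.395 pos [534.7 165.2  61.7] open 15.6
(np.float64(55.41), np.float64(-26.87), 96)
jaw,lid-edge,gapmin (np.float64(47.47), np.float64(-26.93), 96)
ang 108.06 M [ 1.003 -0.654  0.107] F [2.5 5.5 4.2] tau7 -0.068 q7 -0.464 pos [534.8 165.2  61.7] open 15.6
jaw,lid-edge,gapmin (np.float64(46.54), np.float64(-26.98), 96)
ang 102.07 M [ 1.055 -0.657  0.183] F [2.5 4.4 5.1] tau7 -0.07 q7 -0.532 pos [534.8 165.2  61.7] open 15.6
```

```bash
for i in 1 2 3; do python3 -m creep '0 0 0 1; 0 0 0 2; 0 0 0 3; 0 0 0 4; 0 0 0 5' >/dev/null; python3 tr.py; done
```

```text
jaw,lid-edge,gapmin (np.float64(46.18), np.float64(-26.89), 96)
ang 97.06 M [ 1.054 -0.628  0.198] F [2.4 4.7 3.9] tau7 -0.071 q7 -0.587 pos [534.8 165.2  61.7] open 16.0
jaw,lid-edge,gapmin (np.float64(45.81), np.float64(-26.9), 96)
ang 92.06 M [ 1.08  -0.616  0.124] F [3.  4.7 3.5] tau7 -0.071 q7 -0.643 pos [534.8 165.2  61.6] open 15.9
jaw,lid-edge,gapmin (np.float64(45.27), np.float64(-26.85), 95)
ang 87.06 M [ 1.026 -0.628  0.172] F [3.4 5.2 4.6] tau7 -0.072 q7 -0.697 pos [534.8 165.2  61.6] open 15.5
```

```bash
python3 - <<'E'
from gap import *
c=robot.read_camera("top"); pickle.dump(c,open("e.pkl","wb")); c2=pickle.load(open("g0.pkl" if __import__("os").path.exists("g0.pkl") else "d2.pkl","rb")) if False else pickle.load(open("d2.pkl","rb"))[1]
f=lambda c:cv2.resize(c["frame"][255:312,225:335],(770,299),interpolation=2)
cv2.imwrite("pics/j.png",np.vstack([f(c2),f(c)]))
E
```

```text
(no output)
```

View pics/j.png

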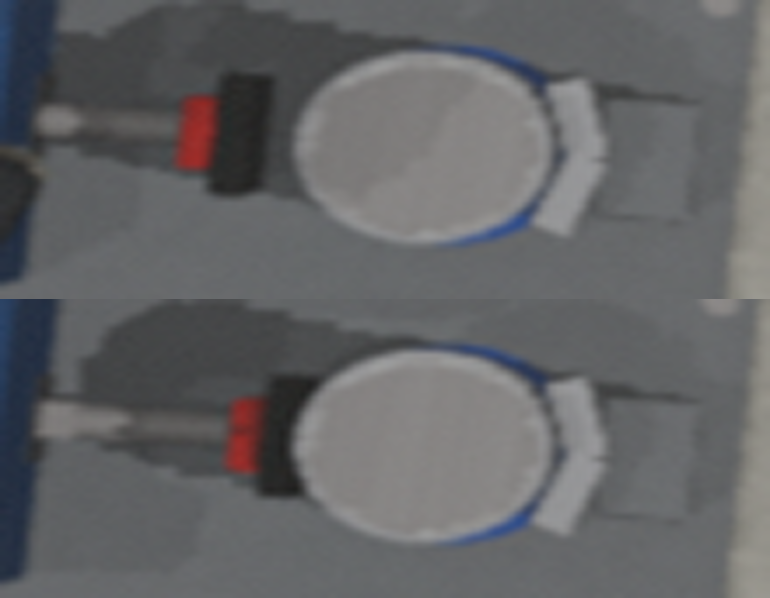

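The upper half is before turning, with the jaw's black pad at x 218–270. The lower half is now, with the pad at 263–300, just reaching the can. The can hasn't moved yet, with its lid's right edge at x≈550 in both.

```bash
cat > tr.py <<'E'
from gap import *
def meas(c):
    F=c["frame"].astype(np.float32); r=np.clip(F[...,2]-.5*F[...,0]-.5*F[...,1]-15,0,None); r[:255]=0;r[312:]=0;r[:,:240]=0;r[:,275:]=0
    v,u=np.mgrid[:480,:640]; p=onz(c,(r*u).sum()/r.sum(),(r*v).sum()/r.sum(),62); red=(p-N)@Y
    yy=np.arange(-34,-20,.25);P=prof(c,88,[-2,0,2,4],yy); k=P.argmin(); lid=np.interp(120,P[k:k+16],yy[k:k+16])
    y2=np.arange(20,50,.25); Q=prof(c,62,[-16,-15,15,16],y2); pad=cv2.Sobel(Q.reshape(1,-1),cv2.CV_64F,1,0,ksize=5)[0]
    return "red %.2f rsum %d lid %.2f min %d"%(red,r.sum(),lid,P.min())
if __name__=="__main__":
    c=robot.read_camera("top"); print(meas(c)); import m
E
python3 -c "
from tr import *
for f in ('d2','g1','g0','e'):
    try:
        c=pickle.load(open(f+'.pkl','rb')); print(f,meas(c[1] if f=='d2' else c))
    except FileNotFoundError: pass"
for i in 1 2; do python3 -m creep '0 0 0 1; 0 0 0 2; 0 0 0 3; 0 0 0 4; 0 0 0 5; 0 0 0 5' >/dev/null; python3 tr.py; done; ls *.pkl
```

```text
d2 red 60.23 rsum 5061 lid -26.88 min 95
g1 red 52.98 rsum 5235 lid -26.96 min 96
e red 48.76 rsum 3828 lid -26.88 min 95
red 47.96 rsum 3580 lid -26.85 min 94
ang 82.15 M [ 1.059 -0.625  0.16 ] F [2.3 4.2 4.4] tau7 -0.194 q7 -0.751 pos [534.8 165.2  61.7] open 15.7
red 47.73 rsum 3498 lid -27.03 min 95
ang 77.16 M [ 1.066 -0.642  0.136] F [2.3 4.8 3.7] tau7 -0.212 q7 -0.805 pos [534.9 165.2  61.7] open 15.5
d0.pkl
d1.pkl
d2.pkl
e.pkl
g1.pkl
```

```bash
for i in 1 2; do python3 -m creep '0 0 0 1; 0 0 0 2; 0 0 0 3; 0 0 0 3' >/dev/null; python3 tr.py; done
```

```text
red 47.21 rsum 3456 lid -27.83 min 106
ang 74.15 M [ 1.026 -0.646  0.168] F [2.5 6.  4.7] tau7 -0.21 q7 -0.837 pos [534.9 165.1  61.6] open 15.3
red 46.58 rsum 3205 lid -28.39 min 110
ang 71.15 M [ 1.105 -0.649  0.098] F [3.1 4.3 3.9] tau7 -0.208 q7 -0.869 pos [534.9 165.1  61.6] open 15.6
```

```bash
for i in 1 2 3; do python3 -m creep '0 0 0 1; 0 0 0 2; 0 0 0 3; 0 0 0 3' >/dev/null; python3 tr.py; done
```

```text
red 46.05 rsum 3133 lid -29.22 min 113
ang 68.16 M [ 1.061 -0.623  0.104] F [3.  4.6 3.1] tau7 -0.211 q7 -0.901 pos [534.9 165.2  61.7] open 15.9
red 45.70 rsum 3097 lid -30.04 min 118
ang 65.16 M [ 1.014 -0.645  0.148] F [4.  4.4 4. ] tau7 -0.215 q7 -0.933 pos [534.9 165.1  61.7] open 15.5
red 45.63 rsum 3053 lid -30.25 min 119
ang 62.16 M [ 1.087 -0.656  0.104] F [3.  4.5 3.3] tau7 -0.229 q7 -0.965 pos [534.9 165.2  61.7] open 15.7
```

```bash
for i in 1 2 3 4; do python3 -m creep '0 0 0 1; 0 0 0 2; 0 0 0 3; 0 0 0 4; 0 0 0 4' >/dev/null; python3 tr.py; done
```

```text
red 45.60 rsum 3056 lid -30.06 min 119
ang 58.16 M [ 1.028 -0.674  0.152] F [3.3 4.8 2.8] tau7 -0.247 q7 -1.007 pos [534.9 165.2  61.7] open 15.7
red 45.54 rsum 3029 lid -30.33 min 119
ang 54.16 M [ 1.034 -0.696  0.21 ] F [2.7 4.3 3.5] tau7 -0.265 q7 -1.049 pos [534.9 165.1  61.6] open 15.7
red 45.45 rsum 2954 lid -30.50 min 120
ang 50.16 M [ 1.071 -0.612  0.201] F [2.3 3.8 3.6] tau7 -0.284 q7 -1.091 pos [534.9 165.1  61.7] open 15.5
red 45.41 rsum 2960 lid -30.50 min 120
ang 46.16 M [ 1.131 -0.72   0.231] F [3.4 4.  3.6] tau7 -0.303 q7 -1.133 pos [535.  165.1  61.7] open 15.2
```

```bash
python3 -m creep '0 0 0 1; 0 0 0 2; 0 0 0 3; 0 0 0 3; 0 0 0 3; 0 0 0 3' >/dev/null; python3 tr.py; python3 -m creep '0 0 0 0; 0 0 0 0; 0 0 0 0; 0 0 0 0; 0 0 0 0; 0 0 0 0; 0 0 0 0' 0.28; python3 tr.py
```

```text
red 45.37 rsum 2945 lid -30.19 min 119
ang 43.17 M [ 1.091 -0.74   0.235] F [3.5 5.1 3.3] tau7 -0.228 q7 -1.164 pos [535.  165.1  61.7] open 15.5
time: 22.48
eef_pos: [534.0, 164.2, 61.2]
orientation: [2.922, 1.155, -0.001]
contact_force: [0.5, 0.2, 0.6]
opening: 26.1
gripper_force: 0.0
red 45.38 rsum 2946 lid -30.25 min 119
ang 43.13 M [-0.006 -0.007  0.005] F [0.4 0.  0.2] tau7 0.0 q7 -1.165 pos [534.  164.3  61.2] open 26.0
```

```bash
python3 -m creep '0 0 -5 0; 0 0 -15 0; 0 0 -30 0; 0 0 -50 0; 0 0 -75 0; 0 0 -100 0; 0 0 -125 0; 0 0 -125 0; 0 0 -125 0; 0 0 -125 0' && python3 tr.py && python3 - <<'E'
from h import *
c=robot.read_camera("wrist"); cv2.imwrite("pics/fin.png",c["frame"])
u,v=map(int,proj(c,[534.6,164.5,72])); g=c["frame"][v-40:v+40,u-40:u+40]
h=cv2.cvtColor(g,cv2.COLOR_BGR2HSV); m=cv2.inRange(h,(0,0,150),(180,70,255)); n,l,st,ce=cv2.connectedComponentsWithStats(m)
for i in range(1,n):
    if st[i,4]>40:
        p=onz(c,*(ce[i]+[u-40,v-40]),72); d=p-[534.6,164.5]; ys,xs=np.nonzero(l==i); vx,vy,_,_=cv2.fitLine(np.c_[xs,ys].astype(np.float32),2,0,.01,.01).ravel()
        a=onz(c,u-40+ce[i][0]+10*vx,v-40+ce[i][1]+10*vy,72)-p; print(st[i],d,np.degrees(np.arctan2(d[1],d[0])),np.degrees(np.arctan2(a[1],a[0])))
E
```

```text
time: 23.37
eef_pos: [533.9, 164.3, 186.6]
orientation: [-2.921, -1.155, -0.001]
contact_force: [-0.7, 0.3, -0.1]
opening: 26.2
gripper_force: 0.0
red 45.38 rsum 2947 lid -30.50 min 120
ang 43.15 M [ 0.011 -0.009  0.038] F [ 0.1  0.2 -0.1] tau7 -0.001 q7 -1.173 pos [533.6 164.3 186. ] open 26.0
[ 49   4  14  22 149] [19.71609682  4.73458121] 13.503201407911593 -122.78734736983505
[ 38  17   5  23 113] [6.06584449 5.94371623] 44.417364809410515 -136.83882762167937
[ 13  26  13  18 106] [-7.57684037 13.28329905] 119.7005869783745 -110.98884218711794
```

View pics/fin.png

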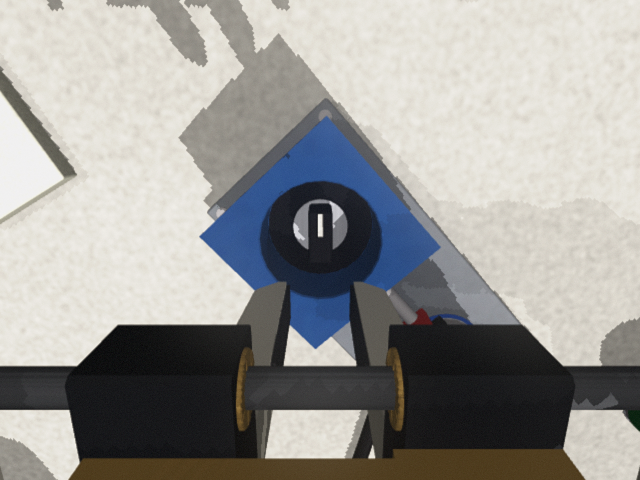

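The final wrist view shows the knob at (320,225), with its mark at 43.2°, matching the angle the tool left it at. The gripper is clear of everything, so I'm handing the job in.

```bash
python3 -c "
from bench import robot
print(robot.job_done())"
```

```text
the job is handed in; nothing more can be done
None
```

The bare can is upright in the nest and clamped with an estimated 12 N (from knob angle and wrist torque, not measured at the backstop), the arm is clear, and the job is handed in at about 23 s; no verdict came back.

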